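# Close and lock the centre on an instrument tube

## Robot

A 6-joint arm with a two-finger parallel gripper is mounted at the origin on the work surface. World frame = base frame: x ahead of the robot, y to its left, z up, the work surface at z = 0. Lengths are in mm, angles in rad, forces in N, time in s.
With the tool pointing down it reaches from about 350 to 800 mm from the base axis. Payload 7.3 kg.
Tool frame: the origin (TCP) lies at the very end of the fingers, on their centre line; the grasp point (between the pads) lies 19 mm behind it (bot.grip_point_offset is the distance from the TCP to the grasp point, in mm); x points along the fingers, y is the direction in which the jaws open and shut, and the axes are right-handed (so a half turn about x gives the same grasp; the last joint's range is limited). The gripper opens to 85 mm and grips with 20 to 120 N. Pads are 22 mm wide; open, the fingers measure 114 mm over their backs; the gripper's body (76 mm by 85 mm) begins 54 mm behind the grasp point. The pads swing forward as they close: fully open they stand 13 mm farther back than shut.
Start: joints at [-0.146, 0.342, 1.524, -0, 1.275, -0.146], TCP at [525.019, 0.02, 231.322] pointing down, gripper open.
Joint ranges: [-2.53, 2.53], [-0.77, 2.02], [0.04, 2.7], [-1, 4.14], [0.28, 2.66], [-3.11, 3.11]. Speed limits (rad/s): [2.57, 2.57, 3.14, 3.14, 3.14, 3.14].

## Interface

Orientations are given as a 3x3 rotation matrix whose columns are the frame's x, y, z axes.
In Python, from plant import bot, viewer gives the robot as it stands. The module is installed in compiled form; this text tells all that it offers.
- The arm moves only by the shell command python3 -m handwheel 'ROWS' [OPENING] [FORCE]. ROWS is a JSON object of lists of equal length, an entry for each row: "slide": the shift along the tool's x, y, z in units of 50 mm (1.0 is 50 mm), a list of three; "yaw": the turn about the tool's x in units of 5 degrees (1.0 is 5 degrees). In form: {"slide": [[tx, ty, tz], ...], "yaw": [yaw, ...]}. A call has 1 to 5 rows; each row shifts and turns the commanded pose from where the row before left it, along the tool's axes as they then stand; what a row does not reach is not made up. A row lasts 1/10 s, in which the tool goes at most 50 mm and 8.59 degrees, less where a joint would pass 70% of its speed; a pose out of reach is approached as far as the arm can. A call is refused whole if a number of a shift passes 1 or a number of a turn 1, either way. A call with a gripper value outside its range is refused whole. OPENING is the opening, from -1 (shut) to 1 (fully open), set as the call begins (- or left out, the last holds). The fingers move at their own pace and stop on an object; FORCE is the grip in N (left out, the last holds). Time passes only in rows, so rows that do not move let the fingers close. It gives the time, the measured TCP pose, the force and the opening at its end, in the units of the state.
- bot.get_obs(): the state, without advancing time (a new reading comes with each control period).
- viewer.grab_frame(name): name is "scene" or "side" or "wrist"; returns a dict with "pixels" (384x512x3 uint8, blue, green, red), "K" (3x3 intrinsics, pixels), "dist_coeffs" ([k1, k2, p1, p2, k3] as OpenCV has them; the pictures are not rectified), "T" (4x4, takes a point from camera to world coordinates). Camera axes: x right, y down, z forward; pixel columns grow to the right and rows downward; lengths in mm; the calibration is good to about 2 mm. A picture is of the moment at which its call begins. There is no depth.
- bot.close_job(): hands the job in, once; it reports no verdict.
Trained networks look in the newest picture that a camera, given by its name, has taken for a name from the list of things; names that differ only in an ending like _2 or _b are one class to them, and where a whole thing is asked for, a point or a joint stands for the part that bears it (a point fixed in the world has none). Each returns a list of dicts, best first, with "p" (0 to 1); they miss things now and then, are a little off and sometimes report something else, mostly with a low value. They report only what shows in the picture. A call takes as long as a camera call.
- viewer.look_for(camera, target): "extent" ([centre column, centre row, width, height] in pixels, round what is visible of it).
The state is a dict: "time_s": time; "q": joint angles; "qvel": joint speeds; "joint_torque": joint torques, N m; "tcp_pos": TCP position; "tcp_rot": TCP orientation; "force": force on the tool from outside, world axes, zero at the start; "ft_torque": the same for the moment, N m; "grip_width": finger opening in mm.
Only numpy, scipy, OpenCV 4.12 (cv2) and the standard library are available. Lean on these libraries where they do the work, as an engineer would, in place of code of your own. Each camera call takes 0.05 s, during which the arm holds its last target. There are 200 camera calls.

## Task

A maple instrument tube lies in the bench jig. With the fingertips against the side of the black knob, gently push it along the long leg of the L-shaped slot to the corner, so that the brass centre closes on the tube, then push it across to the very end of the short leg so that it is locked there, and leave it. Do not pinch the knob or lift it out of the slot, and leave the other things on the bench where they are.

Things in the scene. Friction and masses are not known exactly. Their poses are not given: they have to be found in the camera images.
- jig: Fixed bench jig, board 160 mm (x) by 510 mm (y -110 to +400). Origin: under the middle of its green body, at table level; z up. Body: x +-75, y +-95 mm; its flat aluminium cover, top 80 mm above the table, has an L slot 19 mm wide: long leg along jig +y, then short leg to jig +x. Maple tube (54 mm dia., y 203 to 360) and end plate (85 mm high) are fixed beyond. Place and yaw (within 0.6 rad) vary.
- knob: Round black knob, 30 mm dia., on a 14 mm pin standing in the slot. Origin: pin axis at cover-top level (80 mm above the table) when fully down; the knob's grip spans 10 to 50 mm above it, a 25 mm collar 6 to 10 mm. Axes as the jig's. Slides with about 2 N friction, stays where left, never tilts or turns; a spring and its weight (about 5 N) keep it down, but it can be lifted 40 mm, out of the slot.
- quill (a joint): Travel of the knob along the long leg, along the jig's +y, in m. 0 to 35 mm at the start, 92 mm with the pin against the end wall at the corner; the brass centre moves with it towards the tube.
- cross (a joint): Travel of the knob along the short leg, along the jig's +x, in m. 0 on the middle line of the long leg, 52 mm with the pin against the end of the short leg. It can move only when the quill is at 87 mm or more.
- slot_start (a point): Point on the middle line of the slot, level with the cover's top, where the pin stands at quill 0 and cross 0.
- slot_corner (a point): Point on the middle line of the slot, level with the cover's top, where the two legs meet (quill 90 mm, cross 0).
- slot_end (a point): Point on the middle line of the slot, level with the cover's top, near the end of the short leg (quill 90 mm, cross 50 mm): where the pin must end.
- ferrule: Bystander: brass ring, 48 mm diameter, 30 mm high, beyond the jig. Origin under its centre.
- oil: Bystander: amber glass bottle, 44 mm diameter, 110 mm high, beyond the jig. Origin under its centre.
- offcut: Bystander: short maple tube standing on end, 44 mm diameter, 90 mm high, on the robot's side of the jig. Origin under its centre.
- driver: Bystander: screwdriver, 200 mm long, lying beyond the tube. Origin under its middle, x along it.

How it is judged (in metres and radians):
On the way:
1. the pin has reached the corner along the long leg (value of joint quill above 0.084 m and value of joint cross below 0.02 m).
At the end, for the whole second after the job is handed in: the pin stands at the end of the short leg (quill over 84 mm, cross over 46 mm), fully down in the slot (within 3 mm) and at rest (value of joint quill above 0.084 m and value of joint cross above 0.046 m and z of knob in the frame of jig below 0.083 m and linear speed of knob below 0.01 m/s); the robot touches nothing.
It fails at once if the knob is lifted more than 5 mm (z of knob in the frame of jig above 0.085 m).
It fails at once if the knob is pinched or shoved hard (over 35 N between fingers and knob) (contact force between the fingers and knob above 35 N).
It fails at once if a bystander is moved more than 20 mm (distance of any of ferrule, oil, offcut, driver from where it was at the start of the episode above 0.02 m).
It also fails if it takes over 35 s, if anything falls off the work surface, if the arm or the gripper's body presses on something with over 40 N, if the wrist force passes 120 N, or if a joint passes its speed limit or range.

## Working session

There is one attempt and no reset: what is moved stays moved. The work goes in short steps, Python scripts to look and compute and a shell command to move; the robot and the scene stay as the last step left them, time stands still between calls to the robot, and variables do not carry over. Pictures are saved under pics/ and viewed, on a budget of 10 in all, crops included, one or two more only if the job needs it, and the job is handed in when it is done.

```bash
mkdir -p pics; cat > h.py <<'E'
import numpy as np, cv2
from plant import bot, viewer
def ray(f,uv):
    n=cv2.undistortPoints(np.array([[uv]],float),f["K"],np.array(f["dist_coeffs"],float))[0,0]
    T=np.array(f["T"]); return T[:3,3], T[:3,:3]@np.array([n[0],n[1],1])
def atz(f,uv,z):
    o,d=ray(f,uv); return (o+d*(z-o[2])/d[2]).round(1)
def proj(f,P):
    T=np.linalg.inv(np.array(f["T"])); r,_=cv2.Rodrigues(T[:3,:3])
    return cv2.projectPoints(np.array(P,float).reshape(-1,3),r,T[:3,3],np.array(f["K"],float),np.array(f["dist_coeffs"],float))[0][:,0]
E
python3 - <<'E'
from h import *
for c in ["scene","side"]:
    f=viewer.grab_frame(c); np.savez(f"{c}0.npz",**{k:np.array(v) for k,v in f.items()})
    cv2.imwrite(f"pics/{c}0.png",cv2.resize(f["pixels"],(768,576),interpolation=cv2.INTER_CUBIC)); print(c,np.array(f["T"]).round(2).tolist())
    for t in ["jig","knob","slot_start","slot_corner","slot_end","offcut","oil","ferrule","driver"]:
        print(t,[(np.round(d["extent"],1).tolist(),round(d["p"],2)) for d in viewer.look_for(c,t)[:2]])
o=bot.get_obs();print(o["time_s"],np.round(o["tcp_rot"],3).tolist())
E
```

```text
scene [[-0.71, 0.6, -0.37, 840.98], [0.7, 0.6, -0.37, 323.19], [-0.0, -0.52, -0.85, 729.8], [0.0, 0.0, 0.0, 1.0]]
jig [([330.4, 221.9, 250.3, 131.2], 0.61)]
knob [([257.0, 174.6, 16.8, 24.6], 0.8)]
slot_start [([333.0, 220.4, 253.2, 138.6], 0.72)]
slot_corner [([333.0, 223.1, 245.7, 128.1], 0.65)]
slot_end [([333.2, 218.4, 250.8, 132.0], 0.62)]
offcut [([335.1, 167.9, 25.4, 37.2], 0.55)]
oil [([191.7, 239.1, 23.5, 37.3], 0.58)]
ferrule [([244.4, 258.8, 22.9, 25.8], 0.91), ([290.0, 188.8, 80.2, 52.0], 0.51)]
driver [([346.5, 293.2, 98.3, 21.3], 0.96)]
side [[-0.9, -0.31, 0.3, 344.77], [-0.43, 0.65, -0.63, 515.87], [0.0, -0.69, -0.72, 646.39], [0.0, 0.0, 0.0, 1.0]]
jig [([276.4, 194.4, 18.2, 34.2], 0.23)]
knob [([280.4, 191.4, 12.6, 33.2], 0.67)]
slot_start [([283.6, 278.6, 118.6, 210.8], 0.76)]
slot_corner [([283.2, 276.7, 119.0, 212.2], 0.86)]
slot_end [([281.9, 279.8, 120.5, 208.5], 0.74)]
offcut [([350.5, 274.8, 34.3, 43.5], 0.92)]
oil [([200.4, 177.1, 17.8, 47.0], 0.85), ([189.9, 331.1, 26.7, 105.5], 0.37)]
ferrule []
driver [([190.6, 330.8, 25.7, 103.5], 0.76)]
1.0 [[0.0, 1.0, -0.0], [0.0, -0.0, -1.0], [-1.0, 0.0, -0.0]]
```

View pics/scene0.png

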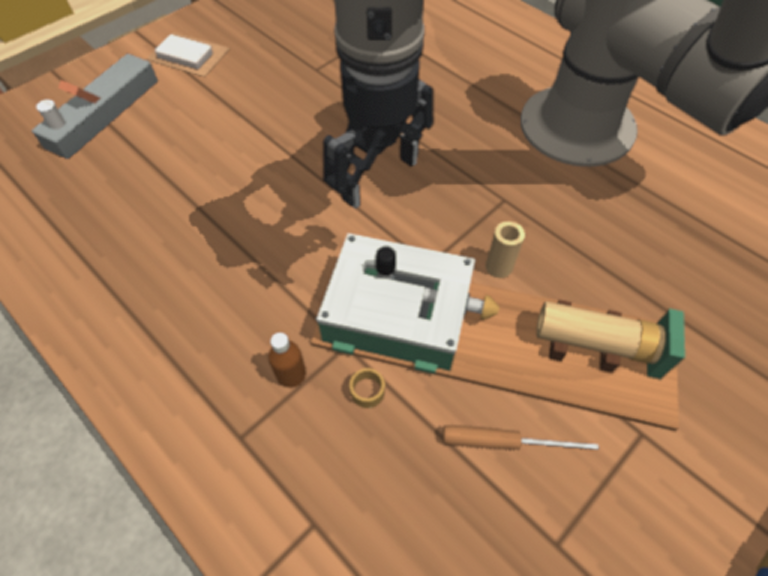

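View pics/side0.png

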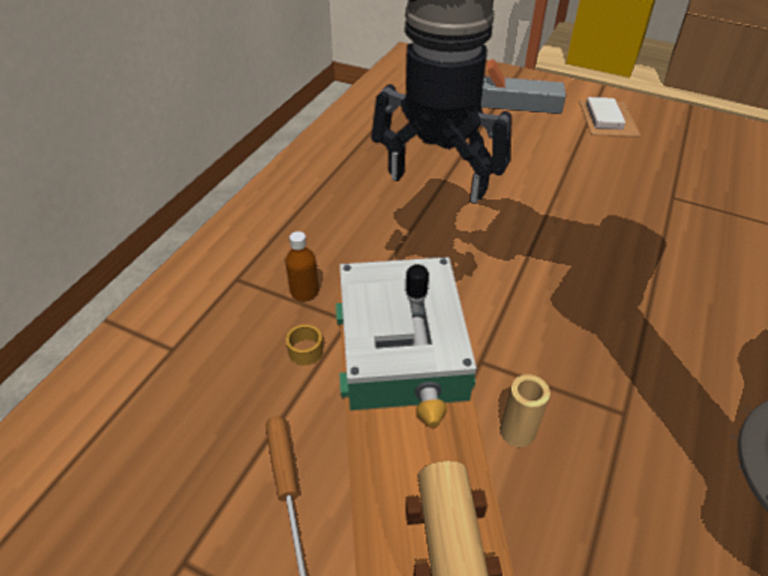

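The scene picture shows the jig cover with corners near (349,238), (474,262), (453,366) and (320,322), the knob at (386,262), and the short leg ending near (427,315). The side picture has the knob at (417,280) and the short leg from (422,340) to (376,342). I'll fit the cover and rectify it.

```bash
cat > fit.py <<'E'
from h import *
def fitcover(f):
    hsv=cv2.cvtColor(f["pixels"],cv2.COLOR_BGR2HSV)
    m=((hsv[...,1]<45)&(hsv[...,2]>130)).astype(np.uint8)
    roi=np.zeros_like(m); roi[140:270,195:335]=1; m*=roi
    n,l,s,_=cv2.connectedComponentsWithStats(m); k=1+np.argmax(s[1:,4])
    c=max(cv2.findContours((l==k).astype(np.uint8),0,2)[0],key=len)[:,0]
    w=np.array([atz(f,p,80.)[:2] for p in cv2.convexHull(c)[:,0].astype(float)],np.float32)
    return cv2.minAreaRect(w)
E
python3 - <<'E'
from fit import *
fs={c:dict(np.load(f"{c}0.npz")) for c in ["scene","side"]}
R={c:fitcover(f) for c,f in fs.items()}
for c,r in R.items(): print(c,r,cv2.boxPoints(r).round(1).tolist())
E
```

```text
scene ((534.4472045898438, 59.69970703125), (152.39956665039062, 213.87342834472656), 30.95733642578125) [[414.1000061035156, 112.19999694824219], [524.0999755859375, -71.19999694824219], [654.7999877929688, 7.199999809265137], [544.7999877929688, 190.60000610351562]]
side ((538.097900390625, 50.521087646484375), (150.97775268554688, 191.35992431640625), 30.790122985839844) [[424.29998779296875, 94.0999984741211], [522.2000122070312, -70.30000305175781], [651.9000244140625, 7.0], [554.0, 171.39999389648438]]
```

```bash
python3 - <<'E'
from h import *
fs={c:dict(np.load(f"{c}0.npz")) for c in ["scene","side"]}
a=0.5385; C=np.array([539.3,50.]); ex=np.array([np.cos(a),np.sin(a)]); ey=np.array([-ex[1],ex[0]])
out=[]
X,Y=np.meshgrid(np.arange(-85,85,.5),np.arange(105,-105,-.5))
W=C+X[...,None]*ex+Y[...,None]*ey
for c,f in fs.items():
    p=proj(f,np.dstack([W,np.full(X.shape,80.)])).reshape(*X.shape,2).astype(np.float32)
    im=cv2.remap(f["pixels"],p[...,0],p[...,1],cv2.INTER_CUBIC)
    for v in range(-80,81,20):
        cv2.line(im,(int((v+85)*2),0),(int((v+85)*2),6 if v else 20),(0,0,255),1); cv2.line(im,(0,int((105-v)*2)),(6 if v else 20,int((105-v)*2)),(0,0,255),1)
    out.append(im)
cv2.imwrite("pics/rect.png",np.hstack(out))
for c,e in [("scene",[257.0,174.6,16.8,24.6]),("side",[280.4,191.4,12.6,33.2])]: print(c, atz(fs[c],e[:2],105))
# knob top centre / triangulate mid-grip
(o1,d1),(o2,d2)=ray(fs["scene"],[257.3,174]),ray(fs["side"],[278,187.5])
t=np.linalg.lstsq(np.c_[d1,-d2],o2-o1,rcond=None)[0]; print(o1+d1*t[0],o2+d2*t[1])
E
```

```text
scene [533.1  19.5 105. ]
side [525.9  23.  105. ]
[533.18707851  20.45222391 108.15770148] [532.56490676  19.25032857 109.05106429]
```

View pics/rect.png

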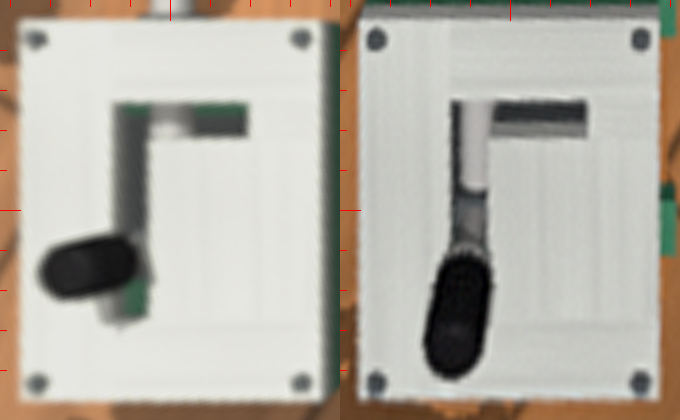

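```bash
python3 -m handwheel '{"slide":[[0,0,0],[0,0,0],[0,0,0],[0,0,0],[0,0,0]],"yaw":[-1,-1,-1,-1,-1]}' -1 20
python3 -m handwheel '{"slide":[[0,0.36,0],[0,0,0.45],[0,0,0.4],[0.4,0,0],[0,0,0]],"yaw":[-1,-0.17,0,0,0]}'
cat > st.py <<'E'
from h import *
a=0.5385; C=np.array([539.3,50.]); ex=np.array([np.cos(a),np.sin(a)]); ey=np.array([-ex[1],ex[0]])
o=bot.get_obs(); p=np.array(o["tcp_pos"]); F=np.array(o["force"]); R=np.array(o["tcp_rot"])
print("t %.2f jig x %.1f y %.1f z %.1f"%(o["time_s"],(p[:2]-C)@ex,(p[:2]-C)@ey,p[2]),"F jig",round(F[:2]@ex,1),round(F[:2]@ey,1),round(F[2],1),"yawerr",round(np.arctan2(R[1,1],R[0,1])-a,3),"w",round(o["grip_width"],1))
E
python3 st.py
```

```text
time_s: 1.5
tcp_pos: [525.0, -0.0, 231.3]
tcp_rot: [[0.0, 0.905, 0.426], [-0.0, 0.426, -0.905], [-1.0, 0.0, 0.0]]
force: [0.8, 0.4, 0.3]
grip_width: 12.2
time_s: 2.0
tcp_pos: [561.7, -29.2, 209.0]
tcp_rot: [[-0.005, 0.859, 0.512], [0.001, 0.512, -0.859], [-1.0, -0.004, -0.003]]
force: [0.1, 0.6, -0.5]
grip_width: 0.2
t 2.00 jig x -21.4 y -79.5 z 209.0 F jig 0.4 0.4 -0.5 yawerr -0.001 w 0.2
```

```bash
python3 -m handwheel '{"slide":[[0.6,0,0],[0.6,0,0],[0.6,0,0],[0.46,0,0],[0,0,0]],"yaw":[0,0,0,0,0]}'; python3 st.py; python3 - <<'E'
from h import *
fr=[]
for c in ["scene","side"]:
    f=viewer.grab_frame(c); fr.append(f["pixels"][110:290,170:370])
cv2.imwrite("pics/a1.png",cv2.resize(np.hstack(fr),(800,360),interpolation=cv2.INTER_CUBIC))
E
```

```text
time_s: 2.5
tcp_pos: [560.8, -28.3, 95.9]
tcp_rot: [[-0.006, 0.858, 0.513], [0.001, 0.513, -0.858], [-1.0, -0.005, -0.004]]
force: [-1.0, -0.2, 0.2]
grip_width: -0.1
t 2.50 jig x -21.7 y -78.3 z 95.9 F jig -1.0 0.3 0.2 yawerr 0.0 w -0.1
```

View pics/a1.png

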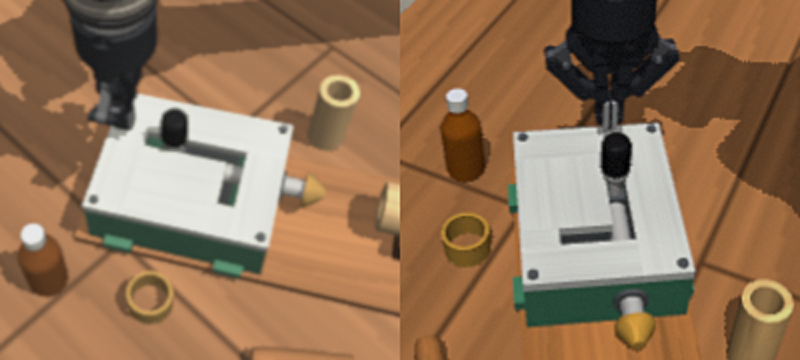

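The fingertips at crop (110,115) / (610,115) are shut and just over the cover, in line behind the knob at (174,125) / (616,155). I'll push along +y in small steps.

```bash
python3 -m handwheel '{"slide":[[0,0.02,-0.2],[0,0,-0.15],[0,0,-0.1],[0,0,-0.08],[0,0,-0.08]],"yaw":[0,0,0,0,0]}'; python3 st.py;  python3 -m handwheel '{"slide":[[0,0,-0.08],[0,0,-0.08],[0,0,-0.08],[0,0,-0.08],[0,0,-0.08]],"yaw":[0,0,0,0,0]}'; python3 st.py
```

```text
time_s: 3.1
tcp_pos: [548.1, -2.0, 98.8]
tcp_rot: [[0.001, 0.858, 0.513], [-0.0, 0.513, -0.858], [-1.0, 0.001, 0.001]]
force: [1.5, -1.4, 0.5]
grip_width: -0.1
t 3.10 jig x -19.1 y -49.2 z 98.8 F jig 0.5 -2.0 0.5 yawerr 0.0 w -0.1
time_s: 3.6
tcp_pos: [537.8, 15.0, 98.4]
tcp_rot: [[0.001, 0.859, 0.513], [-0.0, 0.513, -0.859], [-1.0, 0.0, 0.0]]
force: [1.6, -2.1, 1.4]
grip_width: -0.1
t 3.60 jig x -19.2 y -29.3 z 98.4 F jig 0.3 -2.6 1.4 yawerr -0.0 w -0.1
```

```bash
python3 -m handwheel '{"slide":[[0,0,-0.1],[0,0,-0.1],[0,0,-0.1],[0,0,-0.1],[0,0,-0.1]],"yaw":[0,0,0,0,0]}'>/dev/null; python3 st.py;  python3 -m handwheel '{"slide":[[0,0,-0.08],[0,0,-0.08],[0,0,-0.05],[0,0,-0.05],[0,0,-0.04]],"yaw":[0,0,0,0,0]}'>/dev/null; python3 st.py
```

```text
t 4.10 jig x -19.3 y -4.0 z 98.4 F jig 0.6 -2.1 2.2 yawerr 0.0 w 0.1
t 4.60 jig x -19.3 y 10.8 z 98.3 F jig 1.2 -2.1 1.6 yawerr -0.0 w -0.2
```

```bash
python3 -m handwheel '{"slide":[[0,0,-0.03],[0,0,-0.03],[0,0,-0.03]],"yaw":[0,0,0]}'>/dev/null; python3 st.py
```

```text
t 4.90 jig x -19.3 y 15.1 z 98.3 F jig 0.3 -2.1 2.0 yawerr -0.0 w 0.5
```

```bash
python3 -m handwheel '{"slide":[[0,0,-0.03],[0,0,-0.03],[0,0,-0.02],[0,0,0]],"yaw":[0,0,0,0]}'>/dev/null; python3 st.py
```

```text
t 5.30 jig x -19.4 y 19.4 z 98.3 F jig 0.5 -1.7 0.4 yawerr 0.0 w -0.5
```

```bash
python3 -m handwheel '{"slide":[[0,0,-0.02],[0,0,-0.02],[0,0,0]],"yaw":[0,0,0]}'>/dev/null; python3 st.py
```

```text
t 5.60 jig x -19.4 y 21.0 z 98.3 F jig 0.8 -3.4 0.5 yawerr 0.0 w -0.2
```

```bash
python3 -m handwheel '{"slide":[[0,0,-0.02],[0,0,0]],"yaw":[0,0]}'>/dev/null; python3 st.py
```

```text
t 5.80 jig x -19.3 y 21.2 z 98.4 F jig -0.1 -5.6 -0.1 yawerr 0.0 w -0.1
```

```bash
python3 -m handwheel '{"slide":[[0,0,-0.02],[0,0,0]],"yaw":[0,0]}'>/dev/null; python3 st.py
```

```text
t 6.00 jig x -19.2 y 21.4 z 98.5 F jig -0.6 -9.2 -0.6 yawerr 0.0 w 0.3
```

Force rises at y 21.4 mm, so the pin is against the corner wall (21.5 predicted). I'll back off and go round to the −x side of the knob.

```bash
python3 -m handwheel '{"slide":[[0,0,0.2],[0,0,0.2],[0,-0.35,0],[0,-0.4,0],[0,-0.25,0]],"yaw":[0,0,0,0,0]}'>/dev/null; python3 st.py;  python3 -m handwheel '{"slide":[[0,0,-0.3],[0,0,-0.3],[0,0,-0.26],[0,0,0]],"yaw":[0,0,0,0]}'>/dev/null; python3 st.py
python3 - <<'E'
from h import *
fr=[]
for c in ["scene","side"]:
    f=viewer.grab_frame(c); fr.append(f["pixels"][110:290,170:370]); print([(np.round(d["extent"],1).tolist(),round(d["p"],2)) for d in viewer.look_for(c,"knob")[:1]])
cv2.imwrite("pics/a2.png",cv2.resize(np.hstack(fr),(800,360),interpolation=cv2.INTER_CUBIC))
E
```

```text
t 6.50 jig x -70.7 y 3.2 z 98.0 F jig -0.1 -0.3 0.2 yawerr -0.001 w 0.4
t 6.90 jig x -69.1 y 48.2 z 98.3 F jig 0.2 0.6 -0.1 yawerr 0.003 w 0.3
[([290.7, 183.2, 16.2, 29.7], 0.73)]
[([284.0, 215.8, 22.0, 27.1], 0.66)]
```

View pics/a2.png

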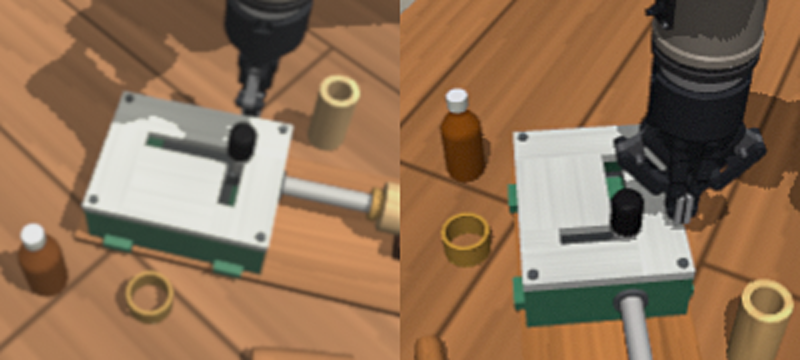

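The knob stands at the corner, at crop (241,142) / (626,212), with the centre against the tube. The fingers are on its −x side at (250,95) / (683,207). Now I'll push +x.

```bash
python3 -m handwheel '{"slide":[[0,0.15,0],[0,0.1,0],[0,0.08,0],[0,0.08,0],[0,0.08,0]],"yaw":[0,0,0,0,0]}'>/dev/null; python3 st.py;  python3 -m handwheel '{"slide":[[0,0.06,0],[0,0.06,0],[0,0.06,0],[0,0.06,0]],"yaw":[0,0,0,0]}'>/dev/null; python3 st.py
```

```text
t 7.60 jig x -45.1 y 46.0 z 98.2 F jig -4.2 -1.0 2.4 yawerr 0.0 w -0.4
t 8.00 jig x -32.8 y 46.0 z 98.3 F jig -4.0 -2.0 0.5 yawerr -0.0 w -0.0
```

```bash
python3 -m handwheel '{"slide":[[0,0.08,0],[0,0.08,0],[0,0.08,0],[0,0.08,0],[0,0.08,0]],"yaw":[0,0,0,0,0]}'>/dev/null; python3 st.py;  python3 -m handwheel '{"slide":[[0,0.05,0],[0,0.05,0],[0,0.04,0],[0,0,0]],"yaw":[0,0,0,0]}'>/dev/null; python3 st.py
```

```text
t 8.50 jig x -12.5 y 46.1 z 98.3 F jig -3.5 -2.4 0.3 yawerr 0.0 w 0.2
t 8.90 jig x -5.4 y 46.1 z 98.3 F jig -1.3 -0.9 -0.3 yawerr -0.0 w 0.1
```

```bash
python3 -m handwheel '{"slide":[[0,0.04,0],[0,0.04,0],[0,0.02,0],[0,0,0]],"yaw":[0,0,0,0]}'>/dev/null; python3 st.py
```

```text
t 9.30 jig x -0.6 y 46.1 z 98.3 F jig -2.3 -0.5 -0.3 yawerr -0.0 w -0.3
```

```bash
python3 -m handwheel '{"slide":[[0,0.02,0],[0,0.02,0],[0,0,0]],"yaw":[0,0,0]}'>/dev/null; python3 st.py
```

```text
t 9.60 jig x 1.3 y 46.1 z 98.3 F jig -3.9 -0.8 0.4 yawerr -0.0 w -0.3
```

```bash
python3 -m handwheel '{"slide":[[0,0.02,0],[0,0.02,0],[0,0,0]],"yaw":[0,0,0]}'>/dev/null; python3 st.py
```

```text
t 9.90 jig x 3.3 y 46.1 z 98.3 F jig -2.6 -1.2 -0.4 yawerr -0.0 w -0.2
```

```bash
python3 -m handwheel '{"slide":[[0,0.02,0],[0,0,0]],"yaw":[0,0]}'>/dev/null; python3 st.py
```

```text
t 10.10 jig x 3.6 y 46.1 z 98.3 F jig -5.8 -1.7 1.7 yawerr 0.0 w 0.1
```

```bash
python3 -m handwheel '{"slide":[[0,0.02,0],[0,0,0]],"yaw":[0,0]}'>/dev/null; python3 st.py
```

```text
t 10.30 jig x 3.8 y 46.1 z 98.3 F jig -9.6 -2.5 3.4 yawerr 0.0 w 0.0
```

```bash
python3 -m handwheel '{"slide":[[0,0.02,0],[0,0,0]],"yaw":[0,0]}'>/dev/null; python3 st.py
```

```text
t 10.50 jig x 4.0 y 46.2 z 98.3 F jig -12.5 -1.9 6.1 yawerr 0.0 w -0.0
```

The pin is against the end wall, with force rising from x 3.4 mm. I'll back straight off, then lift and look.

```bash
python3 -m handwheel '{"slide":[[0,-0.1,0],[0,-0.4,0],[0,-0.5,0],[-0.6,0,0],[-0.8,0,0]],"yaw":[0,0,0,0,0]}'>/dev/null; python3 -m handwheel '{"slide":[[-0.8,-0.6,0],[0,-0.6,0],[0,0,0],[0,0,0]],"yaw":[0,0,0,0]}'>/dev/null; python3 st.py
python3 - <<'E'
from h import *
fr=[]; r=[]
for c in ["scene","side"]:
    f=viewer.grab_frame(c); fr.append(f["pixels"][110:290,170:370]); e=viewer.look_for(c,"knob")[0]; print(np.round(e["extent"],1),round(e["p"],2)); r.append(ray(f,e["extent"][:2]))
    for t in ["offcut","oil","ferrule","driver"]:
        print(t,[(np.round(d["extent"],1).tolist(),round(d["p"],2)) for d in viewer.look_for(c,t)[:1]])
    a=0.5385; C=np.array([539.3,50.]); ex=np.array([np.cos(a),np.sin(a)]); ey=np.array([-ex[1],ex[0]])
    P=C+31.5*ex+46*ey; print("pred knob axis z90,130",proj(f,[[*P,90],[*P,130]]).round(1).tolist())
(o1,d1),(o2,d2)=r; t=np.linalg.lstsq(np.c_[d1,-d2],o2-o1,rcond=None)[0]
q=(o1+d1*t[0]+o2+d2*t[1])/2; print("knob jig",(q[:2]-C)@ex,(q[:2]-C)@ey,q[2])
cv2.imwrite("pics/a3.png",cv2.resize(np.hstack(fr),(800,360),interpolation=cv2.INTER_CUBIC))
E
```

```text
t 11.40 jig x -103.2 y 45.9 z 208.8 F jig 0.5 -0.6 -0.2 yawerr -0.001 w 0.1
[287.8 202.1  15.   19.4] 0.52
offcut [([335.6, 168.3, 28.5, 36.4], 0.96)]
oil [([243.2, 259.4, 25.5, 30.4], 0.7)]
ferrule [([244.1, 257.9, 24.4, 29.1], 0.57)]
driver [([347.6, 291.4, 101.2, 17.1], 0.76)]
pred knob axis z90,130 [[283.9, 206.7], [285.3, 196.3]]
[256.1 218.7  15.2  25.3] 0.67
offcut [([352.2, 276.0, 34.9, 47.7], 0.68)]
oil [([201.1, 175.9, 19.8, 45.6], 0.6)]
ferrule [([200.9, 231.2, 26.1, 25.4], 0.64)]
driver [([191.3, 331.2, 25.8, 105.1], 0.88)]
pred knob axis z90,130 [[253.3, 224.2], [253.2, 209.4]]
knob jig 28.410196944645598 51.32797737981067 109.09355701712406
```

View pics/a3.png

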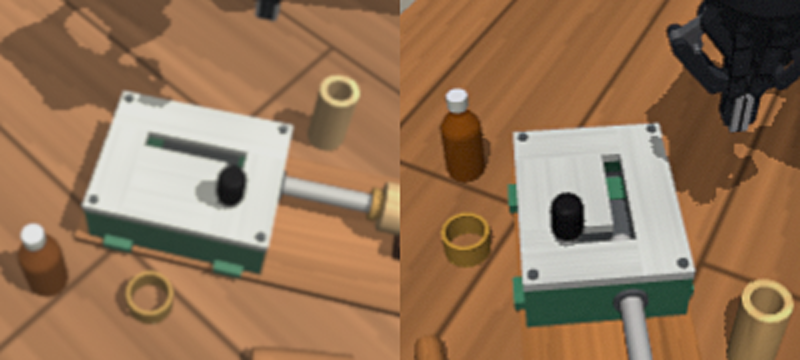

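The knob covers the end of the short leg, at crop (231,185) / (567,217). That is full-frame (285.5,202.5) / (253.5,218.5), against a predicted (284.6,201.5) / (253.2,217). It is fully down, the robot is clear and the bystanders look unmoved, so I'm handing in.

```bash
python3 -c "
from plant import bot
print(bot.close_job())"
```

```text
the job is handed in; nothing more can be done
None
```

The knob is at the end of the short leg and I handed the job in at about 12 s; no verdict was reported. I pushed with shut fingertips, first along the long leg to the corner wall, then round to the knob's other side and across. I then backed off and lifted clear.

**Force:** The wrist force rose at both walls, to about 9 N at the corner and about 13 N at the end. Both are well under the 35 N limit. The corner wall stopped the tool at 21.4 mm against 21.5 mm predicted. At the end it stopped at 4.0 mm against about 2 mm predicted, within my measuring error.

**Final pictures:** The knob's position, as I read it in both views, is within about 1.5 pixels of where it should be when fully down at the slot end. The brass centre is on the tube and the robot is clear.

**Bystanders:** All four stayed where they were, with detections within about 2 pixels of the first pictures. The exceptions were:
- The scene camera's oil detection landed on the ferrule in the last picture. The side camera and my own look put the bottle in its old place.
- The ferrule was not detected from the side at the start, so I had no side reading to compare.

**Disagreement:** Triangulating the network's boxes put the knob at jig (28, 51) mm instead of (31.5, 46). I put this down to its scene box being about 2 pixels off, and trusted the picture and the wall contact instead.

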